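# Hang and latch the sample chamber cover

## Robot

A 6-joint arm with a two-finger parallel gripper is mounted at the origin on the work surface. World frame = base frame: x ahead of the robot, y to its left, z up, the work surface at z = 0. Lengths are in m, angles in rad, forces in N, time in s.
With the tool pointing down it reaches from about 0.275 to 0.975 m from the base axis. Payload 8.4 kg.
Tool frame: the origin (TCP) lies on the centre line of the jaws, within the pads' length; the fingertips stand arm.tcp_to_tips ahead of it and the grasp point (between the pads) lies 11 mm behind it (arm.tcp_to_tips is the distance from the TCP to the fingertips, in m); z points along the fingers, y is the line along which they close (so a half turn about z gives the same grasp; the last joint's range is limited). The gripper opens to 92 mm and grips with 3 to 60 N. Pads are 20 mm wide; open, the fingers measure 128 mm over their backs; the gripper's body (75 mm by 189 mm) begins 69 mm behind the grasp point.
Start: joints at [-1.242, 0.353, 1.633, -0, 1.155, -0.002], TCP at [0.203, -0.591, 0.223] pointing down, gripper open.
Joint ranges: [-2.63, 2.63], [-0.92, 2.1], [0.06, 2.66], [-1.3, 4.44], [0, 2.69], [-3.02, 3.02]. Speed limits (rad/s): [2.22, 2.22, 2.79, 3.14, 3.14, 3.14].

## Interface

Orientations are given as a rotation vector (axis times angle).
In Python, from station import arm gives the robot as it stands.
- The arm moves only by the tool drive_tool, never from a script. Its argument "moves" is a list of rows, each a list of 7 numbers: the turn, a rotation vector about the tool's x, y, z in degrees, then the shift along the tool's x, y, z in mm, then the opening, from 0 (shut) to 1 (fully open). A call has 1 to 8 rows; each row is the pose to reach, as a shift and turn from the pose commanded when the call began, along the tool's axes at that moment; what a row does not reach only later rows make up. A row lasts 1/10 s, in which the tool goes at most 50 mm and 8.59 degrees, less where a joint would pass 70% of its speed; a pose out of reach is approached as far as the arm can. A call with a gripper value outside its range is refused whole. The fingers move at their own pace and stop on an object; "force" is the grip in N (left out, the last holds). Time passes only in rows, so rows that repeat a pose let the fingers close. It gives the time, the measured TCP pose, the force, the opening and the grip force at its end, in the units of the state.
- arm.read_state(): the state, without advancing time (a new reading comes with each control period).
- arm.grab_frame(name): name is "scene" or "side" or "wrist"; returns the picture (420x560x3 uint8, blue, green, red); there is no depth.
- arm.camera_model(name): a dict with "fx", "fy", "cx", "cy" (pixels), "R" (3x3) and "t" (3): a world point X has camera coordinates R X + t; the wrist camera has in their place "hand_eye" (4x4, takes a point from camera to tool coordinates, whose origin is the TCP and whose axes are the flange's). Camera axes: x right, y down, z forward; pixel columns grow to the right and rows downward; lengths in m; the calibration is good to about 2 mm. A picture is of the moment at which its call begins: read the wrist's pose just before it. camera_model takes no time and is no camera call.
- arm.finish_job(): hands the job in; it is judged then, once.
The state is a dict: "time_s": time; "qpos": joint angles; "dq": joint speeds; "tau": joint torques, N m; "eef_pos": TCP position; "ee_rot": TCP orientation; "wrist_force": force on the tool from outside, world axes, zero at the start; "wrist_torque": the same for the moment, N m; "gripper_width": opening from 0.0 (shut) to 1.0 (fully open); "grasp_force": force on a finger pad.
Only numpy, scipy, OpenCV 4.12 (cv2) and the standard library are available. Lean on these libraries where they do the work, as an engineer would, in place of code of your own. Each camera call takes 0.05 s, during which the arm holds its last target. There are 200 camera calls.

## Task

Close the sample chamber: set the loose cover onto it, without dropping it, so that both ends of its hinge axle sit fully down in the two open slots and its keeper faces the draw latch. Then hook the latch's loop behind the cover's keeper and throw the lever over its toggle point until it lies flat and the loop is drawn tight. Let go of everything, and leave the bottle, lens tube and screwdriver where they are.

Things in the scene. Friction and masses are not known exactly. Their poses are not given: they have to be found in the camera images.
- housing: Sample chamber, low grey metal box fixed to the bench, 275 x 150 mm, flat top (deck) 45 mm above the bench, with an open well. Origin on the bench; +x runs from the latch to the two hinge slots, z up. The closed cover lies flat on the deck, its origin at housing (75, 0, 45) mm and its axes along the housing's
- slot_a (a point): Resting place of the axle's centre in the slot at housing +y: housing (138, 68, 50) mm. Slots are open at the top, 12 mm wide along x, 12 mm thick along y; floor at deck level, straight walls to 16 mm above it, then a sloped lead-in, about 25 mm wide at its mouth, up to 30 mm above the deck. Inner faces at y = +-62 mm
- slot_b (a point): The same for the slot at housing -y: housing (138, -68, 50) mm
- pivot (a point): Centre of the latch lever's fixed hinge pin, housing (-50, 0, 56) mm; the pin lies along housing y, so the lever and loop move in the plane y = 0. Axes as the housing
- lever (a joint): Angle of the steel lever, a flat handle 58 x 20 x 6 mm. 0 = upright; negative leans toward the slots (stop -0.9); positive swings to housing -x; 1.571 = stop: flat, closed. Stiff (0.08 Nm): stays where left. The loop's pin turns with it, 3.9 mm to -x and 15.5 mm above the pivot at 0. Hooked, tension begins near 0.4, toggle point near 1.4; pushing 40 mm from the pivot takes 2 to 6 N
- loop_hinge (a joint): Angle of the loop relative to the lever: lever + loop_hinge = elevation of the loop from level, 0 pointing to housing +x, 1.57 straight up. Range -1.9 to 2.6. Stiff (0.05 Nm): stays where it is left
- loop_spring (a joint): Stretch of the sprung loop in m, 0 when slack, at most 0.012; about 6 N per mm. Closed and hooked it is about 0.004 to 0.006
- loop_bar (a point): Centre of the loop's end bar: a steel bar of 8 mm diameter along housing y, 98 mm from the loop's pin when slack, joined to it by two thin rods 33 mm apart. Round end discs of 13 mm diameter outside the rods, 44 mm over their flat outer faces, can be pinched along the bar. Starts raised, up to 175 mm above the bench
- lever_tip (a point): Free end of the lever, 58 mm from the pivot
- cover: Loose cover, 400 g nominal: grey plate 110 x 110 x 6 mm lying flat on the bench, with keeper and handle on top and a steel hinge axle along one edge. Origin under the plate's centre; +x runs from the keeper to the axle, z up
- handle (a point): Centre of the cover's black handle rib, cover (16, 0, 30) mm, near the balance point: 48 mm long along cover x, 12 mm wide, from 24 to 36 mm above the underside, on two short posts
- axle_a (a point): On the axle near its end at cover +y: cover (63, 68, 5) mm. The axle is 10 mm in diameter, along cover y, 154 mm long
- axle_b (a point): The same at cover -y: cover (63, -68, 5) mm
- keeper (a point): Bar's centre when seated in the keeper, cover (-37, 0, 22) mm; axes as the cover. Keeper: steel hook 22 mm wide. Its step, 18 mm above the underside, spans cover x -50 to -10; its post, x -47 to -41, rises to 32 mm; a lip on top overhangs the seat to x = -36, underside 28.5 mm up. The bar comes down behind the lip (further to cover +x) onto the step, then is drawn back under the lip
- bottle: Bystander: amber glass bottle, 56 mm in diameter, 120 mm tall; origin under its centre
- lens_tube: Bystander: dark metal lens tube standing upright, 45 mm in diameter, 60 mm tall; origin under its centre
- driver: Bystander: screwdriver with a black handle lying on the bench
Mind the look-alikes: they are no part of the job. Of the things that look like the cover, take the one that is nearest to the robot's base at the start.

How it is judged:
By the outcome, as a careful person would: the job done as asked, in the order asked, and still so for the second after the job is handed in, with the robot touching nothing.
It also fails if it takes over 67 s, if anything falls off the work surface, if the arm or the gripper's body presses on something with over 40 N, if the wrist force passes 120 N, or if a joint passes its speed limit or range.

## Working session

There is one attempt and no reset: what is moved stays moved. The work goes in short steps, Python scripts to look and compute and a tool call to move; the robot and the scene stay as the last step left them, time stands still between calls to the robot, and variables do not carry over. Pictures are saved under pics/ and viewed, at most 10 in all, crops included, and the job is handed in when it is done.

Besides the shell and the picture viewer there is one more tool, called by a JSON object that holds its "fn" and its "kwargs". drive_tool: Moves the arm, as the interface text tells. Its arguments: {"type":"object","properties":{"moves":{"type":"array"},"force":{"type":"number"}},"required":["moves"]}

```bash
ls; mkdir -p pics
python3 - <<'E'
from station import arm
import cv2,numpy as np
for n in("scene","side"):
    cv2.imwrite(f"pics/{n}0.png",arm.grab_frame(n))
    print(n,arm.camera_model(n))
s=arm.read_state();print(s, arm.tcp_to_tips);print(arm.camera_model("wrist"))
E
```

```text
pics
scene {'fx': 408.9460894044392, 'fy': 408.9460894044392, 'cx': 276.9662520825553, 'cy': 209.74473435153433, 'R': array([[ 0.78424244,  0.62026039,  0.01551934],
       [ 0.45753206, -0.56123599, -0.68969455],
       [-0.4190802 ,  0.54798833, -0.7239341 ]]), 't': array([-0.38847233, -0.25563349,  1.29385365])}
side {'fx': 513.8457126055747, 'fy': 513.8457126055747, 'cx': 282.3136611494199, 'cy': 205.86810478319816, 'R': array([[-0.99561431, -0.09351066, -0.00281059],
       [-0.06188913,  0.68087241, -0.72978249],
       [ 0.07015609, -0.72640795, -0.68367361]]), 't': array([0.5962023 , 0.18214542, 1.39807951])}
{'time_s': 0.1, 'qpos': array([-1.24241822e+00,  3.53557716e-01,  1.63403358e+00, -9.78850304e-07,
        1.15519308e+00, -2.38807800e-03]), 'dq': array([ 0.00061635, -0.00042045, -0.00187025, -0.00032552, -0.00053629,
       -0.00010089]), 'tau': array([-6.10998995e-04, -5.94905984e+01, -3.34930551e+01,  6.98045106e-02,
        1.83893769e-02, -6.02461637e-05]), 'eef_pos': array([ 0.20285165, -0.59072267,  0.22196319]), 'ee_rot': array([-3.09756690e+00, -5.17008098e-01,  3.05042855e-04]), 'wrist_force': array([-0.37580122, -0.03780672, -0.2246372 ]), 'wrist_torque': array([ 0.03588363,  0.00029444, -0.05981095]), 'grasp_force': 0.0, 'gripper_width': 1.0017187713867652} 0.008
{'fx': 300.48010651335613, 'fy': 300.48010651335613, 'cx': 281.0670924682036, 'cy': 210.5923357633459, 'hand_eye': array([[ 7.19651088e-04, -9.66902695e-01, -2.55144391e-01,
         7.25877560e-02],
       [ 9.99998881e-01,  3.61291037e-04,  1.45140171e-03,
        -1.89077855e-05],
       [-1.31118284e-03, -2.55145150e-01,  9.66901874e-01,
        -1.61540323e-01],
       [ 0.00000000e+00,  0.00000000e+00,  0.00000000e+00,
         1.00000000e+00]])}
```

View pics/scene0.png

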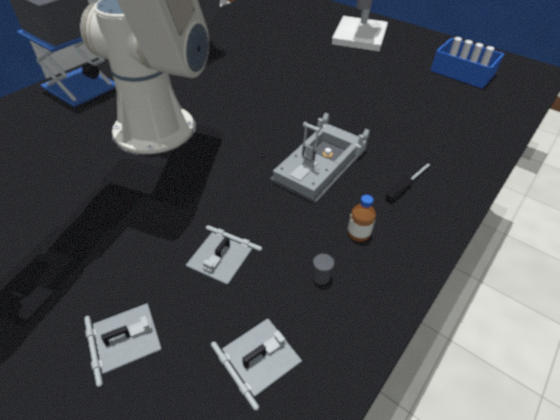

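View pics/side0.png

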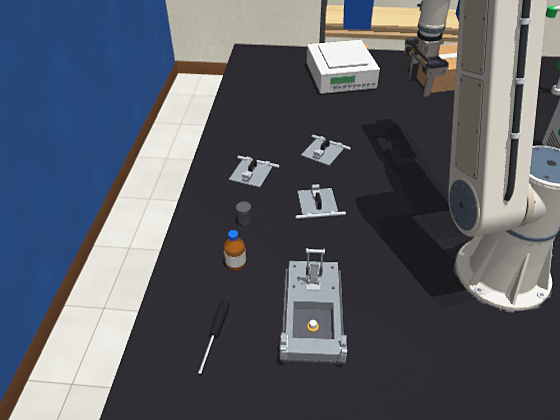

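The cover candidates in the scene view are A (224,253), B (123,336) and C (257,358), seen at (318,203), (325,149) and (254,170) in the side view. The housing is at (320,160) in scene and (314,310) in side. I'll compute each candidate's distance from the base and make close crops.

```bash
cat > h.py <<'E'
from station import arm
import cv2,numpy as np
from scipy.spatial.transform import Rotation as Ro
def ray(cam,uv,pose=None):
    K=arm.camera_model(cam);d=np.array([(uv[0]-K['cx'])/K['fx'],(uv[1]-K['cy'])/K['fy'],1.])
    if cam=='wrist':
        H=K['hand_eye'];R=Ro.from_rotvec(pose[1]).as_matrix()
        o=R@H[:3,3]+pose[0];d=R@H[:3,:3]@d
    else: o=-K['R'].T@K['t'];d=K['R'].T@d
    return o,d/np.linalg.norm(d)
def plane(cam,uv,z,pose=None):
    o,d=ray(cam,uv,pose);return o+d*(z-o[2])/d[2]
def tri(*rays):
    A=sum(np.eye(3)-np.outer(d,d) for o,d in rays);b=sum((np.eye(3)-np.outer(d,d))@o for o,d in rays)
    x=np.linalg.solve(A,b);return x,[np.linalg.norm((np.eye(3)-np.outer(d,d))@(x-o)) for o,d in rays]
def proj(cam,X,pose=None):
    K=arm.camera_model(cam);X=np.atleast_2d(X)
    if cam=='wrist':
        H=K['hand_eye'];R=Ro.from_rotvec(pose[1]).as_matrix()
        p=((X-pose[0])@R-H[:3,3])@H[:3,:3]
    else: p=X@K['R'].T+K['t']
    return np.c_[K['fx']*p[:,0]/p[:,2]+K['cx'],K['fy']*p[:,1]/p[:,2]+K['cy']]
def crop(im,x,y,w,h,s): return cv2.resize(im[y:y+h,x:x+w],None,fx=s,fy=s,interpolation=cv2.INTER_CUBIC)
E
python3 - <<'E'
from h import *
for n,a,b in(("A",(224,253),(318,203)),("B",(123,336),(325,149)),("C",(257,358),(254,170)),("H",(320,160),(314,310))):
    print(n,plane("scene",a,0.01),plane("side",b,0.01))
s=cv2.imread("pics/scene0.png");d=cv2.imread("pics/side0.png")
top=np.hstack([crop(s,265,105,115,100,3.478),crop(d,265,240,115,100,3.478)][:2])
print(top.shape)
a=crop(s,265,110,110,90,3.6);b=crop(s,180,215,90,75,4.4)
c=crop(d,265,240,100,130,2.3);e=crop(d,280,175,80,55,4)
I=np.zeros((600,800,3),np.uint8)
for im,(x,y) in((a,(0,0)),(b,(400,0)),(c,(0,328-30)) ,(e,(400,340))):
    h,w=im.shape[:2];h=min(h,600-y);I[y:y+h,x:x+w]=im[:h]
I[:]=0
a=crop(s,265,110,110,90,3.3);c=crop(d,270,240,90,130,2.3)
for im,(x,y) in((a,(0,0)),(b,(400,0)),(c,(0,300)) ,(e,(400,340))):
    h,w=im.shape[:2];I[y:y+h,x:x+w]=im[:600-y]
cv2.imwrite("pics/c1.png",I)
E
```

```text
A [ 0.51671496 -0.22496955  0.01      ] [ 0.50893268 -0.22356813  0.01      ]
B [ 0.50402663 -0.49824846  0.01      ] [ 0.49656144 -0.5028351   0.01      ]
C [ 0.73764197 -0.36768429  0.01      ] [ 0.72768035 -0.36575858  0.01      ]
H [0.49915586 0.19594305 0.01      ] [0.50186568 0.17544892 0.01      ]
(348, 800, 3)
```

View pics/c1.png

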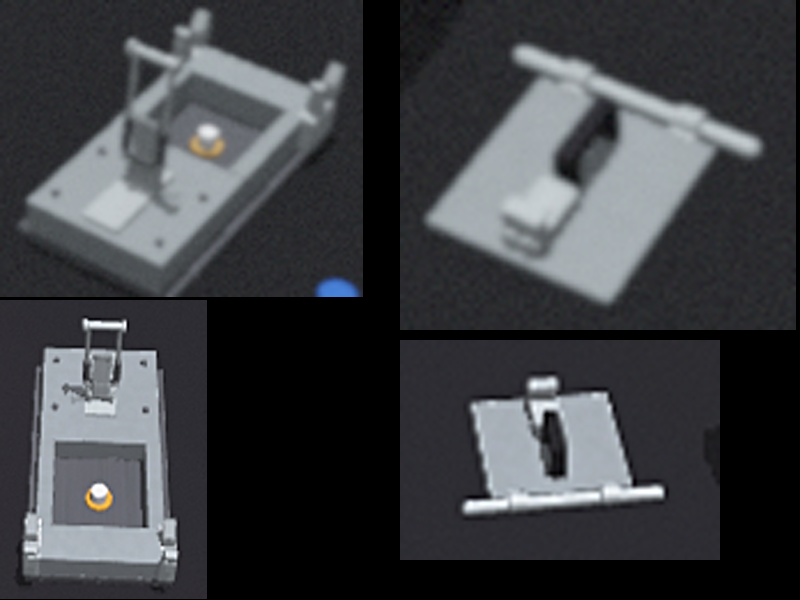

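The close crop shows A is a complete cover: axle on the housing side, keeper pointing away. By distance from the base, A is at 0.56 m, B at 0.71 m and C at 0.82 m, so I choose A. Next I triangulate the features.

Run:
```python
from h import *
P={"axle+y":((207.3,227),(345.5,213)),"axle-y":((260.7,248.6),(296.8,217)),"kc+y":((186.4,265),(332,188.3)),"kc-y":((228.2,283.6),(298,190.5)),
"H lat+y":((273.5,172.1),(338.7,261.7)),"H lat-y":((314.4,191.8),(289.6,261.3)),"bar+y":((304.4,124.2),(323.9,250.4)),"bar-y":((320.2,129.7),(307.4,250.4)),
"well peg":((265+208/3.3,110+132/3.3),(270+98/2.3,240+192/2.3))}
R={}
for k,(a,b) in P.items():
    x,e=tri(ray("scene",a),ray("side",b));R[k]=x;print(k,x.round(4),np.round(e,4))
for a,b in(("axle+y","axle-y"),("kc+y","kc-y"),("H lat+y","H lat-y"),("bar+y","bar-y")):
    v=R[b]-R[a];print(a,np.linalg.norm(v),"housing/cover x yaw",np.degrees(np.arctan2(v[1],v[0]))+90,(R[a]+R[b])/2)
for z,uv in((.045,(280.9,352.2)),(.045,(346,353)),(.045,(289.6,261.3)),(.045,(338.7,261.7))):print(plane("side",uv,z))
```

```text
axle+y [ 0.4251 -0.1901  0.0055] [0.0015 0.0015]
axle-y [ 0.571  -0.1593  0.0059] [0.0012 0.0012]
kc+y [ 0.4689 -0.3011  0.0048] [0.0019 0.0019]
kc-y [ 0.577  -0.2789  0.0063] [0.0024 0.0024]
H lat+y [0.4471 0.0397 0.0425] [0.0036 0.0036]
H lat-y [0.5767 0.0478 0.041 ] [0.0021 0.0021]
bar+y [0.4876 0.1165 0.1706] [0.0003 0.0003]
bar-y [0.5292 0.1219 0.171 ] [0.0028 0.0028]
well peg [0.5033 0.2284 0.0288] [0.0001 0.0001]
axle+y 0.1491814539730819 housing/cover x yaw 101.91584211730024 [ 0.49803566 -0.17473736  0.00567739]
kc+y 0.11038533902624578 housing/cover x yaw 101.62570738998055 [ 0.52295499 -0.28998483  0.0055272 ]
H lat+y 0.12978956676110998 housing/cover x yaw 93.550859269 [0.51189926 0.04373815 0.04174421]
bar+y 0.04194870266520212 housing/cover x yaw 97.35196961567564 [0.50840475 0.1191727  0.1707925 ]
[0.57159105 0.32314815 0.045     ]
[0.42370017 0.31156267 0.045     ]
[0.57445995 0.05017732 0.045     ]
[0.44401693 0.03964828 0.045     ]
```

{"fn": "drive_tool", "kwargs": {"moves": [[0, 0, -8.5, 51, -31, 10, 1], [0, 0, -17, 102, -62, 20, 1], [0, 0, -25.5, 153, -93, 30, 1], [0, 0, -34, 204, -124, 40, 1], [0, 0, -42, 255, -155, 50, 1], [0, 0, -50, 306, -186, 60, 1], [0, 0, -58, 357, -217, 70, 1], [0, 0, -66, 409, -251, 82, 1]]}}

```text
time_s: 0.9
eef_pos: [0.4556, -0.2857, 0.1556]
ee_rot: [2.311, 2.128, 0.0]
wrist_force: [0.1, -0.4, -0.1]
gripper_width: 1.003
grasp_force: 0.0
```

{"fn": "drive_tool", "kwargs": {"moves": [[0, 0, -8, 0, 0, 0, 1], [0, 0, -17, 0, 0, 0, 1], [0, 0, -17, 0, 0, 0, 1], [0, 0, -17, 0, 0, 0, 1], [0, 0, -17, 0, 0, 0, 1]]}}

```text
time_s: 1.4
eef_pos: [0.4544, -0.2877, 0.1559]
ee_rot: [-1.983, -2.437, -0.0]
wrist_force: [0.1, 0.8, 0.2]
gripper_width: 1.001
grasp_force: 0.0
```

Run:
```python
from h import *
s=arm.read_state();im=arm.grab_frame("wrist");cv2.imwrite("pics/w1.png",im)
np.save("w1.npy",np.r_[s['eef_pos'],s['ee_rot']]);print(s['time_s'],s['eef_pos'],s['ee_rot'],s['qpos'],Ro.from_rotvec(s['ee_rot']).as_matrix())
```

```text
1.4 [ 0.45442512 -0.2876887   0.15590124] [-1.98303122e+00 -2.43657451e+00 -7.57936059e-05] [-5.67214360e-01  2.95401109e-01  1.88291161e+00  6.50131016e-05
  9.63321185e-01 -7.71777038e-01] [[-2.03102639e-01  9.79157453e-01 -6.10903922e-06]
 [ 9.79157451e-01  2.03102639e-01  6.71851513e-05]
 [ 6.70256036e-05  7.66377026e-06 -9.99999998e-01]]
```

View pics/w1.png

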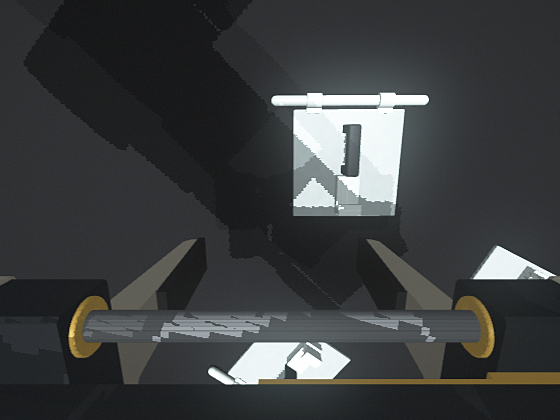

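The wrist image shows the cover square to the tool. Its axle runs from (271,100) to (429,99), and the handle rib from (351,125) to (351,177). The last move fell short, so I compute the remaining shift.

Run:
```python
from h import *
p=np.load("w1.npy");p=(p[:3],p[3:]);R=Ro.from_rotvec(p[1]).as_matrix()
a=plane("wrist",(271,100),.005,p);b=plane("wrist",(429,99),.005,p);v=b-a
print(a,b,np.linalg.norm(v),np.degrees(np.arctan2(v[1],v[0])))
yaw=np.arctan2(v[1],v[0]); yaw+= np.pi/2
x=np.array([np.cos(yaw),np.sin(yaw),0]);print(np.degrees(yaw))
h=(a+b)/2-.047*x; print("handle from axle",h, "tool delta",R.T@(h-p[0]))
h1=(plane("wrist",(352,125),.036,p)+plane("wrist",(352,177),.033,p))/2
h2=tri(ray("wrist",(352,150),p),ray("scene",(180+188/4.4,215+138/4.4)))
print(h1,h2,"tool delta",R.T@(h1-p[0]))
```

```text
[ 0.42521713 -0.19057731  0.005     ] [ 0.57652756 -0.15813379  0.005     ] 0.15474956503800827 12.10194743520654
102.10194743520654
handle from axle [ 0.51072598 -0.22031103  0.005     ] tool delta [0.05452839 0.06881083 0.15090542]
[ 0.50894735 -0.22207226  0.0345    ] (array([ 0.51057891, -0.22077846,  0.025696  ]), [np.float64(0.00012116694434419041), np.float64(0.00012116694434441996)]) tool delta [0.05316708 0.06671179 0.12140531]
```

{"fn": "drive_tool", "kwargs": {"moves": [[0, 0, 0, 30, 38, 30, 1], [0, 0, -0.4, 54, 68, 60, 1], [0, 0, -0.4, 54, 68, 60, 1], [0, 0, -0.4, 54, 68, 90, 1], [0, 0, -0.4, 54, 68, 115, 1], [0, 0, -0.4, 54, 68, 130, 1], [0, 0, -0.4, 54, 68, 137, 1], [0, 0, -0.4, 54, 68, 137, 1]]}}

```text
time_s: 2.25
eef_pos: [0.5096, -0.2208, 0.0186]
ee_rot: [-1.97, -2.446, 0.0]
wrist_force: [0.2, 0.3, 0.7]
gripper_width: 0.998
grasp_force: 0.0
```

Run:
```python
from h import *
s=arm.read_state();im=arm.grab_frame("wrist")
np.save("w2.npy",np.r_[s['eef_pos'],s['ee_rot']]);d=arm.grab_frame("side")
cv2.imwrite("pics/w2.png",np.hstack([crop(im,140,60,280,300,1.4),crop(d,250,150,120,100,3.3)[:,:400][:330]] if 0 else [crop(im,140,60,280,300,1.4)]))
print(s['time_s'],s['eef_pos'],s['wrist_force'])
```

```text
2.25 [ 0.509579   -0.22084041  0.01862757] [0.1522933  0.28338299 0.65364577]
```

View pics/w2.png

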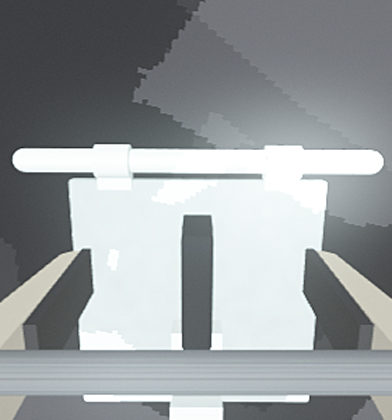

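The handle is centred between the fingers. Grip.

{"fn": "drive_tool", "kwargs": {"moves": [[0, 0, 0, 0, 0, 0, 0], [0, 0, 0, 0, 0, 0, 0], [0, 0, 0, 0, 0, 0, 0], [0, 0, 0, 0, 0, 0, 0], [0, 0, 0, 0, 0, 0, 0], [0, 0, 0, 0, 0, 0, 0], [0, 0, 0, 0, 0, 0, 0], [0, 0, 0, 0, 0, 0, 0]], "force": 40}}

```text
time_s: 3.15
eef_pos: [0.5099, -0.2205, 0.0189]
ee_rot: [-1.969, -2.447, 0.0]
wrist_force: [-0.6, -0.5, 0.1]
gripper_width: 0.328
grasp_force: 0.0
```

{"fn": "drive_tool", "kwargs": {"moves": [[0, 0, 0, 0, 0, 0, 0], [0, 0, 0, 0, 0, 0, 0], [0, 0, 0, 0, 0, -15, 0], [0, 0, 0, 0, 0, -35, 0], [0, 0, 0, 0, 0, -70, 0], [0, 0, 0, 0, 0, -110, 0], [0, 0, 0, 0, 0, -140, 0], [0, 0, 0, 0, 0, -140, 0]]}}

```text
time_s: 3.95
eef_pos: [0.5123, -0.2215, 0.1636]
ee_rot: [1.965, 2.442, 0.003]
wrist_force: [1.3, -0.8, -5.4]
gripper_width: 0.126
grasp_force: 40.0
```

{"fn": "drive_tool", "kwargs": {"moves": [[0, 0, 0, 25, 5, -40, 0], [0, 0, 1, 60, 11, -80, 0], [0, 0, 2, 95, 18, -90, 0], [0, 0, 3, 130, 25, -90, 0], [0, 0, 4, 165, 31, -90, 0], [0, 0, 5, 200, 38, -90, 0], [0, 0, 6, 230, 44, -90, 0], [0, 0, 7.6, 260, 49, -90, 0]]}}

```text
time_s: 4.75
eef_pos: [0.501, 0.0453, 0.2473]
ee_rot: [-2.127, -2.31, 0.003]
wrist_force: [0.0, -0.3, -4.0]
gripper_width: 0.124
grasp_force: 40.0
```

{"fn": "drive_tool", "kwargs": {"moves": [[0, 0, 0, 30, 10, 0, 0], [0, 0, 0, 60, 20, 0, 0], [0, 0, 0, 85, 30, 0, 0], [0, 0, 0, 110, 37, 0, 0], [0, 0, 0, 110, 37, 0, 0], [0, 0, 0, 110, 37, 0, 0], [0, 0, 0, 110, 37, 0, 0]]}}

```text
time_s: 5.45
eef_pos: [0.5292, 0.1558, 0.2479]
ee_rot: [-2.127, -2.311, 0.003]
wrist_force: [0.6, 0.2, -4.2]
gripper_width: 0.125
grasp_force: 40.0
```

Run:
```python
from h import *
s=arm.read_state();im=arm.grab_frame("wrist")
np.save("w3.npy",np.r_[s['eef_pos'],s['ee_rot']]);d=arm.grab_frame("side");cv2.imwrite("pics/side3.png",d)
cv2.imwrite("pics/w3.png",im)
print(s['time_s'],s['eef_pos'],s['wrist_force'],s['gripper_width'],Ro.from_rotvec(s['ee_rot']).as_matrix())
```

```text
5.45 [0.52919219 0.15576285 0.24793459] [ 0.57332831  0.19727049 -4.23272776] 0.1251632014691468 [[-8.27156462e-02  9.96571572e-01 -1.79555661e-03]
 [ 9.96572896e-01  8.27141058e-02 -9.16001452e-04]
 [-7.64343148e-04 -1.86517070e-03 -9.99997968e-01]]
```

View pics/w3.png

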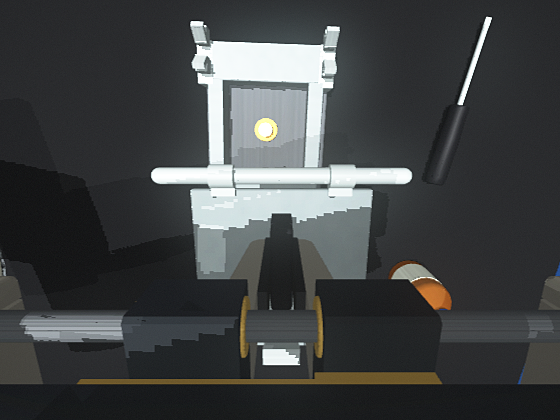

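The wrist image shows the housing ahead of the held cover. The slot posts are at left (198,32)/(201,66) and right (332,36)/(328,64), and the axle runs (152,176)–(412,176). I zoom in on these.

Run:
```python
from h import *
im=cv2.imread("pics/w3.png");d=cv2.imread("pics/side3.png")
p=np.load("w3.npy");p=(p[:3],p[3:])
# predicted slots
def H(o,yaw,X):
    c,s=np.cos(yaw),np.sin(yaw);X=np.atleast_2d(X);return np.c_[o[0]+c*X[:,0]-s*X[:,1],o[1]+s*X[:,0]+c*X[:,1],X[:,2]]
I=np.zeros((600,800,3),np.uint8)
I[:272]=crop(im,165,12,200,68,4)
I[280:280+315,:400]=crop(d,270,240,95,75,4.2105)[:315,:400]
I[280:280+320,400:]=crop(d,270,310,95,76,4.2105)[:320,:400]
cv2.imwrite("pics/c3.png",I)
```

```text
(no output)
```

View pics/c3.png

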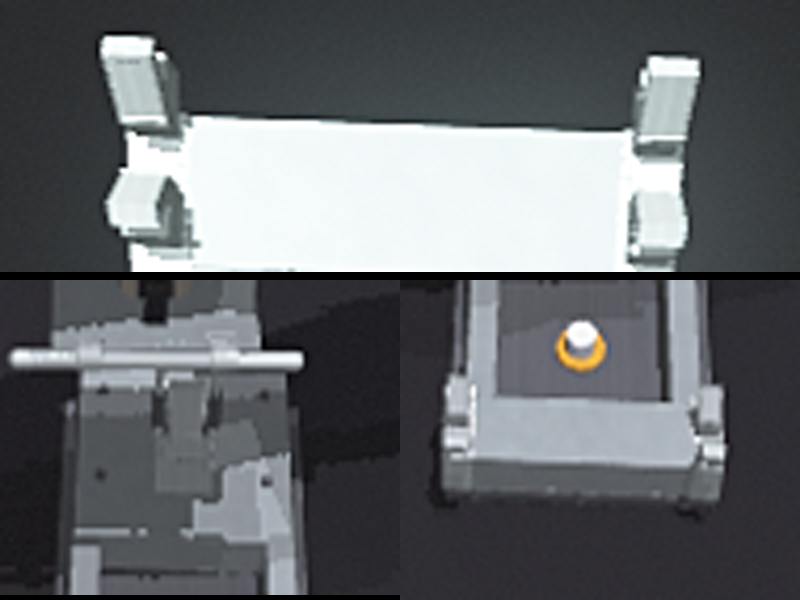

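```bash
cat > fit.py <<'E'
from h import *
from scipy.optimize import least_squares
p=np.load("w3.npy");p=(p[:3],p[3:]);R=Ro.from_rotvec(p[1]).as_matrix()
def Hw(q,X):
    c,s=np.cos(q[2]),np.sin(q[2]);X=np.atleast_2d(X);return np.c_[q[0]+c*X[:,0]-s*X[:,1],q[1]+s*X[:,0]+c*X[:,1],X[:,2]]
if __name__=="__main__":
    M=[((150.5,74,75),(106,59)),((150.5,62,75),(156,54)),((150.5,-62,75),(648,76)),((150.5,-74,75),(698,78)),
    ((144,74,45),(130,126)),((144,-74,45),(683,140)),((144,-62,45),(638,143)),
    ((125.5,74,75),(120,173)),((125.5,62,75),(163,175)),((125.5,-62,75),(637,195)),((125.5,-74,75),(685,192))]
    X=np.array([m[0] for m in M])/1000.;U=np.array([(165+m[1][0]/4,12+m[1][1]/4) for m in M])
    f=lambda q:(proj("wrist",Hw(q,X),p)-U).ravel()
    r=least_squares(f,[.5,.18,np.radians(94)],loss='soft_l1');print(r.x,np.degrees(r.x[2]));print(f(r.x).reshape(-1,2).round(1))
    np.save("H.npy",r.x)
    for n,v in(("slots",[[.138,.068,.05],[.138,-.068,.05]]),("pivot",[[-.05,0,.056]]),("handle goal",[[.091,0,.075]]),("deck corner latch",[[-.12,.075,.045],[-.12,-.075,.045]])):
        w=Hw(r.x,v);print(n,w,proj("side",w),proj("wrist",w,p))
    K=arm.camera_model("wrist");
    for z in(.010,.014,.018):
        P=[]
        for uv in((152,176),(412,176)):
            o,d=ray("wrist",uv,p);o=R.T@(o-p[0]);d=R.T@d;P.append(o+d*(z-o[2])/d[2])
        print(z,P,np.linalg.norm(P[1]-P[0]))
E
python3 fit.py
```

```text
[0.50878687 0.17255242 1.62402619] 93.04984671639015
[[-0.3  0.4]
 [-0.7  2.1]
 [ 1.2  0.8]
 [ 0.7  0.7]
 [ 1.9 -0.5]
 [-1.2  0.5]
 [-0.8 -0.6]
 [-2.7 -0.3]
 [-1.6 -0.5]
 [ 2.2 -1.4]
 [ 2.  -0.3]]
slots [[0.43354093 0.30673904 0.05      ]
 [0.5693483  0.31397488 0.05      ]] [[341.85203266 349.59434121]
 [282.2483066  347.55205483]] [[203.97083081  48.02397255]
 [329.42966364  52.16650604]]
pivot [[0.51144711 0.12262324 0.056     ]] [[311.95604153 281.81442974]] [[263.77538179 218.0911222 ]]
handle goal [[0.50394524 0.26342353 0.075     ]] [[312.35696458 324.78422893]] [[264.82811065  93.57308901]]
deck corner latch [[0.44027766 0.04873203 0.045     ]
 [0.59006521 0.05671274 0.045     ]] [[340.06730187 264.40034726]
 [283.5518432  262.75717182]] [[206.57539234 264.98865454]
 [320.15172145 268.22973882]]
0.01 [array([ 0.04682862, -0.0729432 ,  0.01      ]), array([0.0469305 , 0.07606939, 0.01      ])] 0.14901262013390426
0.014 [array([ 0.04624503, -0.07466651,  0.014     ]), array([0.04634929, 0.07782075, 0.014     ])] 0.15248729850501083
0.018 [array([ 0.04566145, -0.07638982,  0.018     ]), array([0.04576808, 0.07957212, 0.018     ])] 0.1559619768761174
```

{"fn": "drive_tool", "kwargs": {"moves": [[0, 0, 1, 30, -6, 0, 0], [0, 0, 1.7, 65, -12, 10, 0], [0, 0, 1.7, 95, -18, 35, 0], [0, 0, 1.7, 110, -18, 70, 0], [0, 0, 1.7, 110, -18, 100, 0], [0, 0, 1.7, 110, -18, 130, 0], [0, 0, 1.7, 110, -18, 144, 0], [0, 0, 1.7, 110, -18, 144, 0]]}}

```text
time_s: 6.35
eef_pos: [0.5019, 0.2636, 0.1033]
ee_rot: [-2.161, -2.278, 0.005]
wrist_force: [-0.5, -0.5, -4.6]
gripper_width: 0.127
grasp_force: 40.0
```

Run:
```python
from h import *
s=arm.read_state();im=arm.grab_frame("wrist")
np.save("w4.npy",np.r_[s['eef_pos'],s['ee_rot']]);d=arm.grab_frame("side");cv2.imwrite("pics/side4.png",d)
cv2.imwrite("pics/wr4.png",im)
I=np.zeros((600,800,3),np.uint8)
I[:340]=cv2.resize(im[90:260,80:480],None,fx=2,fy=2,interpolation=cv2.INTER_CUBIC)
I[345:345+252]=crop(d,260,315,100,32,8)[:252,:800]
cv2.imwrite("pics/c4.png",I)
print(s['time_s'],s['eef_pos'],s['wrist_force'],s['gripper_width'],Ro.from_rotvec(s['ee_rot']).as_matrix())
```

```text
6.35 [0.50189266 0.26360348 0.10331444] [-0.54543615 -0.53553926 -4.62097074] 0.12689627700886044 [[-0.05258801  0.99861141 -0.003124  ]
 [ 0.99861509  0.05258284 -0.00171541]
 [-0.00154876 -0.00320989 -0.99999365]]
```

View pics/c4.png

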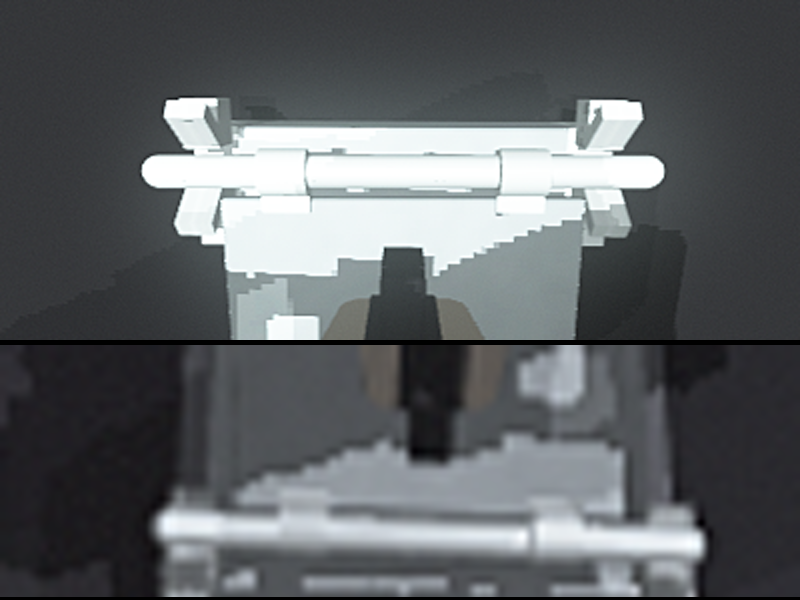

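Run:
```python
from h import *
p=np.load("w4.npy");p=(p[:3],p[3:]);R=Ro.from_rotvec(p[1]).as_matrix()
K=arm.camera_model("wrist")
ax=np.array([.0463,.0016,.014]); W=p[0]+R@ax; print("axle mid world",W)
x=np.r_[R[:2,0],0];y=np.r_[-R[:2,1],0]
for n,dx,z in(("mouth far",.0125,.075),("mouth near",-.0125,.075),("wallbot far",.006,.045),("walltop far",.006,.061),("post far back top",.019,.075)):
    for dy in(.074,.062,-.062,-.074):
        P=W+x*dx+y*dy;P[2]=z;uv=proj("wrist",P,p)[0];print(n,dy,((uv-[80,90])*2).round(0))
for dy in(.077,-.077):print("axle end",((proj("wrist",W+y*dy,p)[0]-[80,90])*2).round(0), ((proj("side",W+y*dy)[0]-[260,315])*8+[0,345]).round(0))
```

```text
axle mid world [0.50101188 0.30989947 0.08923769]
mouth far 0.074 [166. 125.]
mouth far 0.062 [205. 125.]
mouth far -0.062 [604. 126.]
mouth far -0.074 [643. 126.]
mouth near 0.074 [174. 204.]
mouth near 0.062 [211. 204.]
mouth near -0.062 [597. 205.]
mouth near -0.074 [634. 205.]
wallbot far 0.074 [200. 137.]
wallbot far 0.062 [233. 137.]
wallbot far -0.062 [576. 138.]
wallbot far -0.074 [609. 138.]
walltop far 0.074 [184. 142.]
walltop far 0.062 [220. 142.]
walltop far -0.062 [589. 142.]
walltop far -0.074 [625. 142.]
post far back top 0.074 [164. 104.]
post far back top 0.062 [203. 104.]
post far back top -0.062 [606. 104.]
post far back top -0.074 [645. 104.]
axle end [142. 172.] [700. 546.]
axle end [667. 172.] [147. 527.]
```

Run:
```python
import cv2
g=cv2.cvtColor(cv2.imread("pics/wr4.png"),6)
for u in(167,172,175,178,180,184,378,382,386,390,394,398):print(u,' '.join(f"{x}" for x in g[134:214,u]))
```

```text
167 64 65 68 66 59 37 254 255 255 254 254 254 254 255 253 229 227 229 232 235 242 214 174 108 66 69 76 75 78 77 77 74 60 157 246 253 254 254 255 255 255 255 255 255 255 255 254 254 253 242 83 74 81 81 84 79 81 79 81 79 75 69 67 59 77 152 185 212 194 125 61 63 72 76 77 76 78 71 70 67
172 67 66 69 63 38 255 255 255 255 255 255 255 255 255 255 239 177 235 234 231 231 230 231 230 228 232 235 239 238 255 132 65 62 155 246 254 254 254 255 255 255 255 255 255 255 255 243 253 251 229 168 212 227 254 255 255 254 252 251 250 250 250 241 240 240 240 240 241 241 241 241 243 254 184 78 71 74 75 75 75
175 66 70 69 63 36 255 255 255 254 254 254 254 254 255 255 235 153 230 233 232 233 234 234 232 231 232 231 227 238 255 204 69 55 153 246 253 254 255 255 255 255 255 255 255 255 255 254 253 248 216 251 250 249 249 249 249 249 249 249 249 249 250 240 241 241 242 244 244 244 243 243 244 254 188 74 73 77 76 76 75
178 69 70 69 63 55 255 255 255 254 254 254 254 254 255 254 228 227 230 230 229 228 228 231 232 232 234 234 232 235 255 252 255 255 246 235 250 254 254 255 255 255 255 255 255 255 255 254 253 248
[... 1875 characters left out ...]
55 254 253 252 244 117 176 225 243 250 252 254 255 194 188 190 190 192 191 190 192 193 193 201 157 155 157 157 160 134 58 57 59 59 59
394 73 75 75 74 73 64 85 248 255 255 254 254 254 254 255 252 226 226 226 227 227 227 229 233 222 170 100 73 79 82 82 85 76 103 240 251 253 253 255 255 255 255 255 255 255 255 254 253 253 251 118 74 80 81 80 78 80 78 76 72 69 68 78 100 130 152 173 182 197 152 134 120 80 60 54 57 56 60 59 56
398 73 74 74 74 75 69 49 253 255 255 255 255 254 254 255 253 227 234 215 188 110 70 73 78 82 82 84 83 83 83 85 82 76 101 239 251 253 254 255 255 255 255 255 255 255 255 254 253 253 250 116 70 77 78 80 79 78 74 78 77 79 76 77 75 77 73 75 74 71 70 69 68 60 58 58 57 59 57 58 57
```

Axle and slots are centred within about 1 mm laterally and along x. Descend slowly.

{"fn": "drive_tool", "kwargs": {"moves": [[0, 0, 0, -0.5, 0, 6, 0], [0, 0, 0, -0.5, 0, 12, 0], [0, 0, 0, -0.5, 0, 17, 0], [0, 0, 0, -0.5, 0, 21, 0], [0, 0, 0, -0.5, 0, 24, 0], [0, 0, 0, -0.5, 0, 24, 0]]}}

```text
time_s: 7.05
eef_pos: [0.5027, 0.2641, 0.0804]
ee_rot: [-2.161, -2.28, 0.001]
wrist_force: [-0.6, -0.1, -4.4]
gripper_width: 0.127
grasp_force: 40.0
```

{"fn": "drive_tool", "kwargs": {"moves": [[0, 0, 0, 0, 0, 2, 0], [0, 0, 0, 0, 0, 4, 0], [0, 0, 0, 0, 0, 6, 0], [0, 0, 0, 0, 0, 6, 0]]}}

```text
time_s: 7.45
eef_pos: [0.503, 0.2628, 0.0754]
ee_rot: [2.16, 2.279, -0.003]
wrist_force: [-0.5, -10.8, 6.0]
gripper_width: 0.125
grasp_force: 40.0
```

{"fn": "drive_tool", "kwargs": {"moves": [[0, 0, 0, -0.8, 0, 0, 0], [0, 0, 0, -1.6, 0, 0, 0], [0, 0, 0, -1.6, 0, 0, 0]]}}

```text
time_s: 7.75
eef_pos: [0.5032, 0.2624, 0.0752]
ee_rot: [2.161, 2.28, 0.0]
wrist_force: [-0.2, -3.9, 0.5]
gripper_width: 0.123
grasp_force: 40.0
```

{"fn": "drive_tool", "kwargs": {"moves": [[0, 0, 0, -0.6, 0, 1, 0], [0, 0, 0, -0.6, 0, 3, 0], [0, 0, 0, -0.6, 0, 5, 0], [0, 0, 0, -0.6, 0, 5, 0]]}}

```text
time_s: 8.15
eef_pos: [0.5037, 0.2615, 0.0725]
ee_rot: [2.16, 2.279, 0.0]
wrist_force: [-7.3, -12.1, 32.8]
gripper_width: 0.126
grasp_force: 40.0
```

{"fn": "drive_tool", "kwargs": {"moves": [[0, 0, 0, -0.5, 0, -3, 0], [0, 0, 0, -0.5, 0, -3, 0]]}}

```text
time_s: 8.35
eef_pos: [0.5035, 0.2616, 0.0732]
ee_rot: [2.161, 2.279, 0.001]
wrist_force: [1.2, -4.9, 2.1]
gripper_width: 0.129
grasp_force: 40.0
```

Run:
```python
from h import *
s=arm.read_state();im=arm.grab_frame("wrist")
np.save("w5.npy",np.r_[s['eef_pos'],s['ee_rot']]);d=arm.grab_frame("side");sc=arm.grab_frame("scene")
cv2.imwrite("pics/wr5.png",im)
I=np.zeros((600,800,3),np.uint8)
I[:300]=crop(im,80,120,400,150,2)
I[300:]=np.hstack([crop(d,265,300,90,67,4.46)[:300,:400],crop(sc,290,100,90,67,4.46)[:300,:400]])[:,:800] if crop(d,265,300,90,67,4.46).shape[0]>=300 else 0
cv2.imwrite("pics/c5.png",I)
print(s['time_s'],s['eef_pos'],s['wrist_force'],s['wrist_torque'],Ro.from_rotvec(s['ee_rot']).as_matrix())
```

```text
8.35 [0.50345735 0.26156692 0.07323377] [ 1.17362159 -4.945464    2.13372877] [-0.67200972 -0.22466761 -0.06729928] [[-5.32831679e-02  9.98579024e-01  9.14615739e-04]
 [ 9.98579426e-01  5.32829741e-02  2.34987190e-04]
 [ 1.85919833e-04  9.25837321e-04 -9.99999554e-01]]
```

View pics/c5.png

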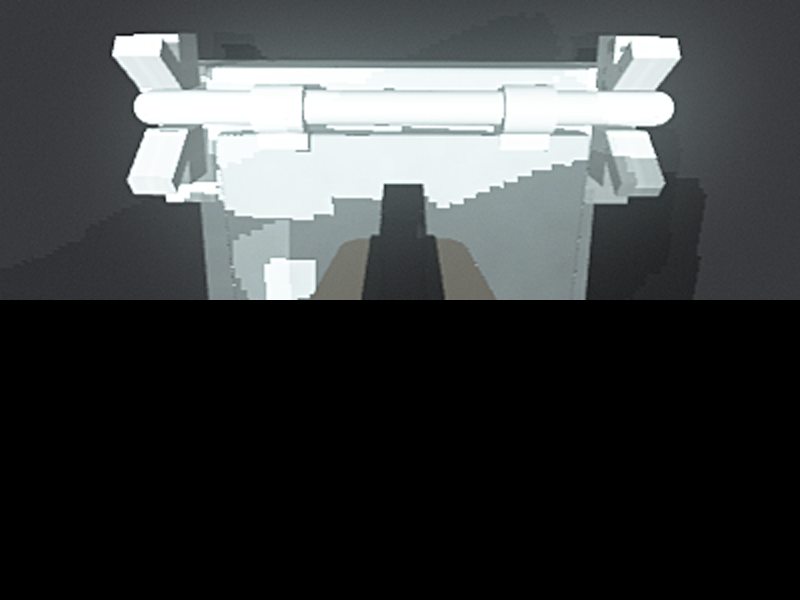

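The axle now spans 270 px against 261 px before, so the cover has pitched axle-up in the grip, riding on the far lead-in. The posts' middle (396.5) is also left of the axle's middle (404) in the crop. I measure both offsets numerically.

Run:
```python
from h import *
for n in("4","5"):
    im=cv2.imread(f"pics/wr{n}.png");g=cv2.cvtColor(im,6).astype(int)
    p=np.load(f"w{n}.npy");p=(p[:3],p[3:]);R=Ro.from_rotvec(p[1]).as_matrix();K=arm.camera_model("wrist")
    # axle ends by row scan
    r=175 if n=="4" else 173
    b=np.where(g[r]>170)[0];b=b[(b>130)&(b<430)];u0,u1=b[0],b[-1]+1
    H=K['hand_eye'];
    # depth for 154mm
    dep=.154*K['fx']/(u1-u0)
    X=np.array([((u0+u1)/2-K['cx'])/K['fx']*dep,(r+.5-K['cy'])/K['fy']*dep,dep]);T=H[:3,:3]@X+H[:3,3]
    print(n,u0,u1,"axle tool",T,"world",p[0]+R@T)
for u in(142,146,150,154,160,166,170,176,386,392,398,404,410,414):
    print(u,' '.join(str(x) for x in g[134:222,u]))
```

```text
4 151 412 axle tool [0.04645616 0.00127542 0.01513959] world [0.50067597 0.3100364  0.0880989 ]
5 147 417 axle tool [0.04840657 0.00154913 0.00954258] world [0.50243376 0.3099895  0.06370163]
142 64 62 56 28 255 255 255 254 255 255 255 255 255 255 234 231 232 234 238 246 217 115 53 58 66 66 68 68 70 70 68 70 69 71 69 70 71 70 71 73 71 74 73 71 74 73 73 73 72 73 71 72 74 72 71 72 72 73 72 74 71 71 73 70 73 71 73 70 70 70 70 70 68 66 61 57 59 63 65 69 67 66 69 69 68 67 64 67
146 64 61 46 77 255 255 255 255 255 255 255 255 255 255 237 231 231 232 232 232 232 233 235 238 247 217 117 59 64 67 72 73 71 72 71 63 54 68 70 74 65 48 57 67 68 75 74 75 73 74 76 74 75 74 75 74 75 75 75 73 75 74 70 68 62 57 63 87 166 227 255 255 255 253 245 243 245 247 252 255 237 206 129 64 67 72 69 70
150 66 58 33 255 255 255 255 255 255 255 255 255 255 255 234 233 235 236 237 236 234 234 233 233 232 232 233 235 238 242 255 254 102 251 255 255 255 255 255 255 255 255 255 255 255 249 93 64 73 78 79 74 71 71 68 55 79 175 223 230 254 255 255 254 252 251 250 250 250 250 250 250 250 251 242 242 243 244 243 243 243 24
[... 3083 characters left out ...]
91 195 196 195 195 194 193 194 195 192 191 196 197 204 157 158 161 172 78 49 57 54
410 79 78 78 70 44 255 255 255 254 254 254 254 254 255 255 234 230 230 230 231 231 231 230 230 231 242 226 136 78 81 82 74 245 254 254 255 255 255 255 255 255 255 255 255 255 255 255 254 124 82 85 83 86 86 83 83 82 84 82 84 82 79 80 81 78 77 75 71 66 60 101 137 164 171 203 199 193 196 204 194 137 105 61 48 51 54 55 52
414 75 76 77 72 51 255 255 255 254 254 254 254 254 255 255 234 228 229 228 232 241 224 135 76 80 83 87 89 88 88 90 87 79 70 228 255 255 255 255 255 255 255 255 255 255 185 79 79 86 89 82 83 83 83 80 81 82 80 79 81 80 79 78 79 78 78 78 75 77 76 74 73 60 60 60 59 58 58 52 56 56 54 56 55 55 53 53 52
```

Run:
```python
from h import *
for n,E in(("4",((149.3,196),(149.7,196.3),(172,392))),("5",((148,208),(149,208.5),(152,404)))):
    p=np.load(f"w{n}.npy");p=(p[:3],p[3:]);R=Ro.from_rotvec(p[1]).as_matrix()
    for (f,nr),u in((E[0],E[2][0]),(E[1],E[2][1])):
        a=plane("wrist",(u,f),.075,p);b=plane("wrist",(u,nr),.075,p);m=(a+b)/2
        print(n,u,"width",np.linalg.norm(a-b),"mid tool",R.T@(m-p[0]),"world",m)
p=np.load("w5.npy");p=(p[:3],p[3:]);R=Ro.from_rotvec(p[1]).as_matrix()
for l,r in(((136.5,148),(420,148)),((144,208),(412.5,208))):
    m=(plane("wrist",l,.075,p)+plane("wrist",r,.075,p))/2;print("lat",R.T@(m-p[0]),np.linalg.norm(plane("wrist",l,.075,p)-plane("wrist",r,.075,p)))
```

```text
4 172 width 0.029736914425185307 mid tool [ 0.04600463 -0.0680345   0.02846175] world [0.43144443 0.30591812 0.075     ]
4 392 width 0.029628850365022278 mid tool [0.04594069 0.07113375 0.02801514] world [0.57042418 0.3131729  0.075     ]
5 152 width 0.03246366938498207 mid tool [ 0.04709427 -0.0680144  -0.00182044] world [0.43302861 0.30496985 0.075     ]
5 404 width 0.032250751590461105 mid tool [ 0.04676825  0.06687209 -0.00169562] world [0.5677409  0.31183148 0.075     ]
lat [ 0.0632733  -0.00042437 -0.00175486] 0.1477995953058698
lat [ 0.03098701 -0.00047887 -0.00176091] 0.14736846732650993
```

{"fn": "drive_tool", "kwargs": {"moves": [[0, 0, 0, 0, 0, -4, 0], [0, 0, 0, 0, -1, -10, 0], [0, -3, 0, 0, -2, -14, 0], [0, -6, 0, 0, -2, -14, 0], [0, -6, 0, 0, -2, -14, 0], [0, -6, 0, 0, -2, -14, 0]]}}

```text
time_s: 9.1
eef_pos: [0.5007, 0.262, 0.0866]
ee_rot: [2.108, 2.225, -0.11]
wrist_force: [-0.3, 0.7, -4.6]
gripper_width: 0.13
grasp_force: 40.0
```

```bash
cat > look.py <<'E'
from h import *
import sys
n=sys.argv[1]
s=arm.read_state();im=arm.grab_frame("wrist");cv2.imwrite(f"pics/wr{n}.png",im);p=(s['eef_pos'],s['ee_rot'])
np.save(f"w{n}.npy",np.r_[p]);R=Ro.from_rotvec(p[1]).as_matrix();K=arm.camera_model("wrist");H=K['hand_eye']
g=cv2.cvtColor(im,6).astype(int)
cols=np.where(g[175]>170)[0]
best=None
for r in range(165,190):
    b=np.where(g[r]>170)[0];b=b[(b>125)&(b<440)]
    if len(b) and len(b)/(b[-1]-b[0]+1)>.97:
        w=b[-1]-b[0]+1
        if best is None or w>best[0]:best=(w,[r],b[0],b[-1]+1)
        elif w==best[0]:best[1].append(r)
w,rr,u0,u1=best;r=np.mean(rr)+.5;dep=.154*K['fx']/w
X=np.array([((u0+u1)/2-K['cx'])/K['fx']*dep,(r-K['cy'])/K['fy']*dep,dep]);T=H[:3,:3]@X+H[:3,3]
print(s['time_s'],p[0],s['wrist_force'],s['wrist_torque'],"tilt",R[2,:2]);print(w,rr,u0,u1,"axle tool",T,"world",p[0]+R@T)
if len(sys.argv)>2:
    for u in map(int,sys.argv[2:]):print(u,' '.join(str(x) for x in g[125:222,u]))
E
python3 look.py 6 155 160 395 400
```

```text
9.1 [0.50065567 0.26203913 0.08663534] [-0.31762245  0.74625434 -4.64800231] [ 0.08607709 -0.06232935 -0.00458769] tilt [-0.10313993 -0.0006813 ]
270 [172, 173, 174, 175] 147 417 axle tool [0.04818636 0.0015617  0.0094351 ] world [0.49965648 0.30901038 0.07227956]
155 105 108 104 108 108 109 107 104 98 87 69 255 255 255 255 255 255 255 255 255 255 255 254 254 254 254 255 255 255 255 187 111 112 119 121 123 124 124 122 106 243 255 255 255 255 255 255 255 255 255 255 255 255 255 255 255 255 163 107 116 119 116 118 116 117 117 116 115 117 114 114 113 112 113 109 108 102 99 90 131 95 98 104 108 107 107 108 104 109 106 105 103 105 104 102 102 102
160 110 109 110 110 109 110 102 140 255 255 255 255 255 255 255 255 255 255 255 255 255 255 255 233 255 255 255 255 254 254 254 254 255 255 255 255 211 121 121 107 254 255 255 255 255 255 255 255 255 255 255 255 255 255 255 255 255 200 111 110 105 98 134 185 239 255 255 255 255 255 255 255 255 255 255 255 255 255 255 255 255 233 222 227 237 213 111 107 111 111 111 106 108 107 105 108 104
395 106 108 110 108 110 107 99 198 225 215 255 255 255 235 205 175 164 168 171 169 174 172 170 170 175 181 195 200 199 197 195 195 196 199 199 196 221 220 230 240 213 215 227 233 237 237 239 240 239 241 240 239 238 232 228 222 207 195 235 233 232 234 233 235 234 236 237 237 237 237 236 235 234 232 232 232 232 231 231 232 232 225 215 215 217 223 244 82 61 69 70 70 71 72 70 67 68
400 109 111 109 108 109 110 102 147 226 217 255 255 255 255 253 236 234 234 235 235 236 237 244 195 193 195 197 197 198 199 201 204 199 197 185 254 255 255 144 78 173 223 229 233 237 237 238 239 240 241 240 239 239 233 227 222 207 195 233 234 232 232 232 232 231 231 231 231 231 230 230 230 230 230 230 230 229 231 231 233 234 228 217 215 214 216 233 78 61 69 69 68 69 68 67 69 66
```

{"fn": "drive_tool", "kwargs": {"moves": [[0, 0, 0, -0.8, 0.7, 0, 0], [0, 0, 0, -0.4, 0.7, 4, 0], [0, 0, 0, -0.1, 0.7, 7, 0], [0, 0, 0, 0.1, 0.7, 9, 0], [0, 0, 0, 0.1, 0.7, 9, 0]]}}

```text
time_s: 9.65
eef_pos: [0.5016, 0.2605, 0.0775]
ee_rot: [2.108, 2.223, -0.111]
wrist_force: [-0.5, 0.0, -4.3]
gripper_width: 0.129
grasp_force: 40.0
```

```bash
python3 look.py 7
```

```text
9.65 [0.50162728 0.2604581  0.07748995] [-0.53756166  0.02173514 -4.34395468] [ 0.19283835 -0.06295378  0.01146339] tilt [-0.10466593 -0.00066495]
270 [172, 173, 174, 175] 147 417 axle tool [0.04818768 0.00156164 0.00943489] world [0.50068924 0.30740989 0.06306223]
```

{"fn": "drive_tool", "kwargs": {"moves": [[0, 0, 0, 0.3, 0, 2, 0], [0, 0, 0, 0.5, 0, 4, 0], [0, 0, 0, 0.5, 0, 4, 0]]}}

```text
time_s: 10.0
eef_pos: [0.5017, 0.2607, 0.0737]
ee_rot: [2.108, 2.223, -0.111]
wrist_force: [-0.0, -0.2, -4.5]
gripper_width: 0.129
grasp_force: 40.0
```

Axle at about 0.059 and no contact. Continue.

{"fn": "drive_tool", "kwargs": {"moves": [[0, 0, 0, 0.2, 0, 2, 0], [0, 0, 0, 0.4, 0, 4, 0], [0, 0, 0, 0.6, 0, 6, 0], [0, 0, 0, 0.6, 0, 6, 0]]}}

```text
time_s: 10.4
eef_pos: [0.5016, 0.2605, 0.0675]
ee_rot: [2.108, 2.223, -0.111]
wrist_force: [-0.9, -0.2, -4.6]
gripper_width: 0.126
grasp_force: 40.0
```

{"fn": "drive_tool", "kwargs": {"moves": [[0, 0, 0, 0.2, 0, 1.5, 0], [0, 0, 0, 0.3, 0, 3, 0], [0, 0, 0, 0.4, 0, 4, 0], [0, 0, 0, 0.4, 0, 4, 0]]}}

```text
time_s: 10.8
eef_pos: [0.502, 0.2608, 0.0655]
ee_rot: [2.108, 2.223, -0.11]
wrist_force: [-5.1, -1.4, 14.0]
gripper_width: 0.128
grasp_force: 40.0
```

```bash
python3 look.py 8
```

```text
10.8 [0.50201843 0.26076821 0.06546177] [-5.06521807 -1.37384146 13.99633839] [-0.44680113  0.84653104 -0.13906769] tilt [-0.1045932  0.0004109]
281 [165] 141 422 axle tool [0.05362025 0.00126071 0.00393541] world [0.50047176 0.31367525 0.05594015]
```

Contact happens where the axle should reach the slot floor (about 0.051). I ease the load, release gently and look.

{"fn": "drive_tool", "kwargs": {"moves": [[0, 0, 0, 0, 0, -1, 0], [0, 0, 0, 0, 0, -1, 0.15], [0, 0, 0, 0, 0, -1, 0.18], [0, 0, 0, 0, 0, -1, 0.22], [0, 0, 0, 0, 0, -1, 0.3], [0, 0, 0, 0, 0, -1, 0.5], [0, 0, 0, 0, 0, -1, 0.5]], "force": 10}}

```text
time_s: 11.55
eef_pos: [0.5018, 0.2608, 0.0648]
ee_rot: [2.108, 2.223, -0.111]
wrist_force: [0.4, 0.1, 0.3]
gripper_width: 0.452
grasp_force: 0.0
```

```bash
python3 look.py 9 140 146 152 158 164
python3 - <<'E'
from h import *
from fit import Hw
d=arm.grab_frame("side");cv2.imwrite("pics/side9.png",d);s=arm.grab_frame("scene");cv2.imwrite("pics/scene9.png",s)
g=cv2.cvtColor(d,6).astype(int)
q=[.5004,.3083-.138,np.radians(93.0)]
q[0]=.5004-.138*np.cos(q[2])
W=Hw(q,[[.138,.077,.05],[.138,-.077,.05],[.138,.077,.057],[.138,-.077,.057]]);print(proj("side",W).round(1).tolist(),proj("scene",W).round(1).tolist())
for u in(284,290,300,325,338,342):print(u,g[325:370,u].tolist())
E
```

```text
11.55 [0.50183027 0.26079336 0.06481411] [0.38871564 0.11548108 0.28243525] [-0.0087699  -0.10669378 -0.02916149] tilt [-1.04549250e-01 -4.89834144e-05]
281 [166] 141 422 axle tool [0.05309024 0.00126127 0.00379454] world [0.50029634 0.31318865 0.05548976]
140 90 91 90 92 91 92 91 90 89 75 172 255 255 255 255 255 255 255 255 255 255 255 255 255 255 255 254 252 252 253 252 252 252 252 252 252 253 255 255 253 124 82 92 100 99 101 99 102 100 103 102 102 101 102 102 94 92 91 95 93 92 93 91 95 92 94 90 92 94 93 91 92 91 88 87 82 77 70 105 100 209 254 254 255 255 255 255 255 255 229 220 226 202 204 211 198 167
146 91 92 93 94 94 93 93 84 126 211 201 255 255 255 255 255 255 255 255 255 255 255 255 255 255 255 253 252 252 252 252 252 252 252 253 253 252 253 253 249 255 255 253 91 79 97 193 212 219 217 164 111 94 89 94 96 95 97 99 94 85 165 255 249 255 255 255 255 255 255 255 255 255 255 255 255 255 255 255 255 255 255 255 255 255 255 255 255 255 229 221 227 203 201 201 202 204
152 93 93 94 96 94 96 89 104 214 209 199 255 255 255 255 254 200 201 145 143 143 146 145 149 152 152 147 203 254 255
[... 1657 characters left out ...]
 116, 113, 94, 84, 81, 90, 96, 94, 94, 92, 94, 92, 95, 74, 57, 46, 42, 43, 41, 42, 43, 41, 42]
325 [54, 54, 62, 76, 80, 78, 85, 88, 83, 83, 82, 84, 82, 82, 74, 135, 154, 159, 168, 134, 146, 202, 219, 199, 131, 66, 135, 163, 155, 116, 89, 92, 94, 93, 96, 97, 75, 58, 46, 41, 41, 42, 40, 42, 43]
338 [83, 83, 83, 83, 82, 82, 83, 82, 82, 81, 81, 82, 84, 82, 83, 83, 78, 137, 158, 154, 145, 170, 225, 214, 159, 102, 140, 168, 161, 117, 84, 84, 85, 86, 87, 91, 79, 58, 61, 43, 21, 38, 44, 43, 47]
342 [52, 49, 54, 49, 49, 83, 97, 95, 95, 89, 79, 157, 181, 178, 176, 176, 178, 181, 148, 109, 92, 156, 226, 194, 210, 238, 202, 126, 165, 165, 123, 109, 114, 105, 99, 105, 106, 77, 54, 46, 41, 44, 43, 45, 47]
```

{"fn": "drive_tool", "kwargs": {"moves": [[0, 0, 0, -1, 0, -10, 0.5], [0, 0, 0, -2, 0, -20, 0.5], [0, 0, 0, -4, 0, -40, 0.5], [0, 0, 0, -5, 0, -50, 0.65], [0, 6, 0, 10, 0, -52, 0.65], [0, 6, 0, 42, 0, -55, 0.65], [0, 6, 0, 42, 0, -55, 0.65], [0, 6, 0, 42, 0, -55, 0.65]]}}

```text
time_s: 12.5
eef_pos: [0.4993, 0.3085, 0.1156]
ee_rot: [2.16, 2.281, 0.0]
wrist_force: [-0.4, 0.1, 0.2]
gripper_width: 0.649
grasp_force: 0.0
```

Run:
```python
from h import *
s=arm.read_state();im=arm.grab_frame("wrist");d=arm.grab_frame("side");sc=arm.grab_frame("scene")
cv2.imwrite("pics/wr10.png",im);cv2.imwrite("pics/side10.png",d);cv2.imwrite("pics/scene10.png",sc)
np.save("w10.npy",np.r_[s['eef_pos'],s['ee_rot']])
print(s['time_s'],s['eef_pos'],s['gripper_width'],Ro.from_rotvec(s['ee_rot']).as_matrix())
```

```text
12.5 [0.49929339 0.30845298 0.11558087] 0.6491979833715613 [[-5.44370267e-02  9.98517101e-01  4.58277112e-04]
 [ 9.98517195e-01  5.44370886e-02 -1.23658988e-04]
 [-1.48422886e-04  4.50865949e-04 -9.99999887e-01]]
```

{"fn": "drive_tool", "kwargs": {"moves": [[0, 0, 0, 0, 0, 15, 0.65], [0, 0, 0, 0, 0, 30, 0.65], [0, 0, 0, 0, 0, 40, 0.65], [0, 0, 0, 0, 0, 43, 0.65], [0, 0, 0, 0, 0, 46, 0.65], [0, 0, 0, 0, 0, 48, 0.65], [0, 0, 0, 0, 0, 48, 0.65]]}}

```text
time_s: 13.35
eef_pos: [0.4994, 0.3083, 0.0672]
ee_rot: [2.161, 2.28, 0.0]
wrist_force: [-0.1, 0.7, 0.2]
gripper_width: 0.649
grasp_force: 0.0
```

{"fn": "drive_tool", "kwargs": {"moves": [[0, 0, 0, 0, 0, 1.5, 0.65], [0, 0, 0, 0, 0, 3, 0.65], [0, 0, 0, 0, 0, 4.5, 0.65], [0, 0, 0, 0, 0, 4.5, 0.65]]}}

```text
time_s: 13.75
eef_pos: [0.4995, 0.3084, 0.0632]
ee_rot: [2.161, 2.28, 0.001]
wrist_force: [-1.4, -1.2, 5.7]
gripper_width: 0.653
grasp_force: 2.5
```

Run:
```python
from h import *
s=arm.read_state();print(s['time_s'],s['eef_pos'],s['wrist_force'],s['wrist_torque'],Ro.from_rotvec(s['ee_rot']).as_matrix()[2])
```

```text
13.75 [0.49948437 0.30835906 0.06323024] [-1.36346733 -1.23181655  5.7134469 ] [-0.1300656   0.0968324   0.03057313] [ 2.11418555e-04  3.59266524e-04 -9.99999913e-01]
```

{"fn": "drive_tool", "kwargs": {"moves": [[0, 0, 0, 0, 0, 1.5, 0.65], [0, 0, 0, 0, 0, 1.5, 0.65], [0, 0, 0, 0, 0, 1.5, 0.65]]}}

```text
time_s: 14.05
eef_pos: [0.4995, 0.3084, 0.063]
ee_rot: [2.161, 2.28, 0.001]
wrist_force: [-4.6, -2.8, 18.7]
gripper_width: 0.652
grasp_force: 9.4
```

Run:
```python
from h import *
s=arm.read_state();print(s['time_s'],s['eef_pos'],s['wrist_force'],s['wrist_torque'],Ro.from_rotvec(s['ee_rot']).as_matrix()[2])
```

```text
14.05 [0.49954093 0.30844597 0.06296113] [-4.64864622 -2.82650863 18.68117539] [-0.62790856  0.88944075 -0.03970035] [ 4.07522392e-04  6.27139467e-04 -9.99999720e-01]
```

The tips press on the axle collars at z = 0.055 with no tilt and hold at 19 N, so both ends are down. Next I move above the latch for a look.

{"fn": "drive_tool", "kwargs": {"moves": [[0, 0, 0, 0, 0, -40, 0.65], [0, 0, 0, 0, 0, -90, 0.65], [0, 0, 0, -20, 0, -140, 0.65], [0, 0, 0, -60, 0, -185, 0.65], [0, 0, 0, -100, 0, -207, 0.65], [0, 0, 0, -140, -1, -207, 0.65], [0, 0, 0, -175, -1.5, -207, 0.65], [0, 0, 0, -189, -2, -207, 0.65]]}}

```text
time_s: 14.85
eef_pos: [0.5073, 0.1169, 0.2687]
ee_rot: [2.163, 2.277, 0.001]
wrist_force: [-0.3, -0.4, -0.8]
gripper_width: 0.651
grasp_force: 0.0
```

{"fn": "drive_tool", "kwargs": {"moves": [[0, 0, 0, -5, 0, 0, 0.65], [0, 0, 0, -10, 0, 0, 0.65], [0, 0, 0, -10, 0, 0, 0.65]]}}

```text
time_s: 15.15
eef_pos: [0.5079, 0.11, 0.2679]
ee_rot: [-2.161, -2.28, 0.0]
wrist_force: [0.5, -0.2, -0.1]
gripper_width: 0.65
grasp_force: 0.0
```

Run:
```python
from h import *
s=arm.read_state();im=arm.grab_frame("wrist");d=arm.grab_frame("side");sc=arm.grab_frame("scene")
cv2.imwrite("pics/wr11.png",im);cv2.imwrite("pics/side11.png",d);cv2.imwrite("pics/scene11.png",sc)
np.save("w11.npy",np.r_[s['eef_pos'],s['ee_rot']])
I=np.zeros((600,800,3),np.uint8)
I[:300]=crop(im,80,60,400,150,2)
I[:,:]=0
I[:400,:400]=crop(im,180,100,200,200,2);I[:400,400:]=crop(sc,285,105,100,100,4)
I[400:]=crop(d,265,320,90,45,4.45)[:200].shape[0] and 0
I[400:600,:400]=cv2.resize(d[240:290,265:365],(400,200),interpolation=2);I[400:600,400:]=cv2.resize(d[320:370,265:365],(400,200),interpolation=2)
cv2.imwrite("pics/c11.png",I)
print(s['time_s'],s['eef_pos'],s['qpos'],Ro.from_rotvec(s['ee_rot']).as_matrix())
```

```text
15.15 [0.50792163 0.11002276 0.26790012] [2.10276872e-01 1.44962779e-01 1.80393763e+00 2.46391366e-04
 1.19313700e+00 1.56360414e-01] [[-5.37995266e-02  9.98551640e-01 -4.82757401e-04]
 [ 9.98551744e-01  5.37995957e-02  1.31150793e-04]
 [ 1.56932992e-04 -4.75002395e-04 -9.99999875e-01]]
```

View pics/c11.png

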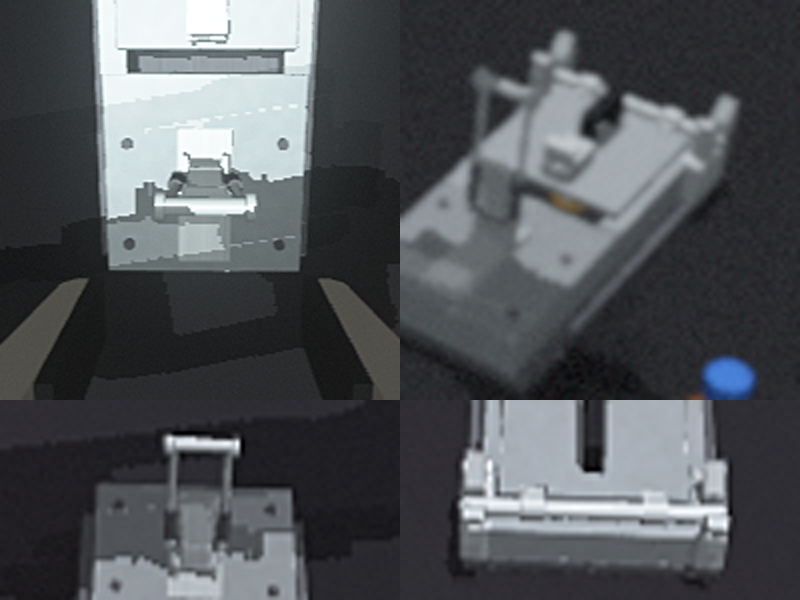

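Cover seated: in the side crop the axle lies through both slots, and the keeper faces the latch. The loop bar is at wrist (257.5,201)–(308.5,201.5), scene (305.8,124.3)–(320.8,128), side (307,250.8)–(324.3,251.2).

Run:
```python
from h import *
p=np.load("w11.npy");p=(p[:3],p[3:]);R=Ro.from_rotvec(p[1]).as_matrix()
W=lambda u,v:ray("wrist",(u,v),p)
a=tri(W(257.5,201),ray("scene",(305.8,124.3)),ray("side",(324.3,251.2)));b=tri(W(308.5,201.5),ray("scene",(320.8,128)),ray("side",(307,250.8)))
m=(a[0]+b[0])/2;print(a,b,m,"tool",R.T@(m-p[0]))
# deck latch corners -> lateral/front edge ; keeper top front edges
for uv,z in(((234.5,235),.045),((330,235),.045),((180+187/2,119),.077),((180+228/2,119),.077),((180+177/2,164),.05),((180+231/2,164),.05)):
    P=plane("wrist",uv,z,p);print(uv,P,R.T@(P-p[0]))
```

```text
(array([0.48775914, 0.12005346, 0.16973449]), [np.float64(0.0007558894559908582), np.float64(0.0020358281930766805), np.float64(0.0020878475042264656)]) (array([0.53040248, 0.12444489, 0.17426047]), [np.float64(0.0018343267087334552), np.float64(0.0013148982959401143), np.float64(0.0029001960773846836)]) [0.50908081 0.12224918 0.17199748] tool [0.0121313  0.00186083 0.09590367]
(234.5, 235) [0.44952329 0.04255619 0.045     ] [-0.06426204 -0.06183755  0.22291944]
(330, 235) [0.57851677 0.04960823 0.045     ] [-0.06416     0.0673485   0.22285809]
(273.5, 119) [0.49582302 0.19433229 0.077     ] [ 0.08480837 -0.00745459  0.19091699]
(294.0, 119) [0.51880521 0.19558693 0.077     ] [0.08482476 0.01556181 0.19090606]
(268.5, 164) [0.49144717 0.14095796 0.05      ] [ 0.03174252 -0.01468279  0.2179121 ]
(295.5, 164) [0.52527746 0.14280578 0.05      ] [0.03176761 0.01919791 0.21789601]
```

{"fn": "drive_tool", "kwargs": {"moves": [[0, 0, 0, 6, 1, 30, 0.65], [0, 0, 0, 12, 1, 65, 0.65], [0, 0, 0, 12, 1, 85, 0.65], [0, 0, 0, 12, 1, 96, 0.65], [0, 0, 0, 12, 1, 96, 0.4], [0, 0, 0, 12, 1, 96, 0.4], [0, 0, 0, 12, 1, 96, 0.4], [0, 0, 0, 12, 1, 96, 0.4]], "force": 12}}

```text
time_s: 16.1
eef_pos: [0.5088, 0.1216, 0.1731]
ee_rot: [2.161, 2.279, 0.002]
wrist_force: [-1.0, 0.7, 0.5]
gripper_width: 0.477
grasp_force: 12.0
```

{"fn": "drive_tool", "kwargs": {"moves": [[0, 0, 0, 0, 0, 0, 0.4], [0, 0, 0, 0, 0, 0, 0.4]]}}

```text
time_s: 16.3
eef_pos: [0.5088, 0.1216, 0.173]
ee_rot: [2.161, 2.279, 0.002]
wrist_force: [-0.7, 0.9, 4.9]
gripper_width: 0.477
grasp_force: 12.0
```

{"fn": "drive_tool", "kwargs": {"moves": [[0, 0, 0, 10, 0, 1, 0.4], [0, 0, 0, 20, 0, 3, 0.4], [0, 0, 0, 32, 0, 7.5, 0.4], [0, 0, 0, 44, 0, 13, 0.4], [0, 0, 0, 55, 0, 20, 0.4], [0, 0, 0, 65, 0, 28.5, 0.4], [0, 0, 0, 65, 0, 28.5, 0.4]]}}

```text
time_s: 17.0
eef_pos: [0.5046, 0.1878, 0.1423]
ee_rot: [-2.16, -2.281, 0.0]
wrist_force: [1.3, 1.4, -1.0]
gripper_width: 0.478
grasp_force: 12.0
```

{"fn": "drive_tool", "kwargs": {"moves": [[0, 0, 0, 10, 0, 10, 0.4], [0, 0, 0, 19, 0, 20.5, 0.4], [0, 0, 0, 24, 0, 28, 0.4], [0, 0, 0, 28, 0, 35.5, 0.4], [0, 0, 0, 30, 0, 44, 0.4], [0, 0, 0, 32, 0, 50, 0.4], [0, 0, 0, 32, 0, 50, 0.4]]}}

```text
time_s: 17.7
eef_pos: [0.503, 0.2184, 0.0929]
ee_rot: [-2.161, -2.28, 0.001]
wrist_force: [2.6, 0.3, 0.0]
gripper_width: 0.475
grasp_force: 12.0
```

Run:
```python
from h import *
s=arm.read_state();im=arm.grab_frame("wrist");d=arm.grab_frame("side");sc=arm.grab_frame("scene")
cv2.imwrite("pics/wr12.png",im);cv2.imwrite("pics/side12.png",d);cv2.imwrite("pics/scene12.png",sc)
np.save("w12.npy",np.r_[s['eef_pos'],s['ee_rot']]);print(s['eef_pos'],s['wrist_force'])
```

```text
[0.50302185 0.21840334 0.09290367] [2.62305343 0.34504418 0.04214495]
```

{"fn": "drive_tool", "kwargs": {"moves": [[0, 0, 0, 1.5, 0, 6, 0.4], [0, 0, 0, 2, 0, 12, 0.4], [0, 0, 0, 2.5, 0, 17, 0.4], [0, 0, 0, 2.5, 0, 20, 0.4], [0, 0, 0, 2.5, 0, 22, 0.4], [0, 0, 0, 2.5, 0, 22, 0.4]]}}

```text
time_s: 18.45
eef_pos: [0.5029, 0.2208, 0.0714]
ee_rot: [-2.161, -2.28, 0.0]
wrist_force: [1.3, -1.2, 0.7]
gripper_width: 0.476
grasp_force: 12.0
```

{"fn": "drive_tool", "kwargs": {"moves": [[0, 0, 0, 0, 0, 1.5, 0.4], [0, 0, 0, 0, 0, 3, 0.4], [0, 0, 0, 0, 0, 4.5, 0.4], [0, 0, 0, 0, 0, 4.5, 0.4]]}}

```text
time_s: 18.85
eef_pos: [0.5031, 0.2211, 0.0684]
ee_rot: [-2.162, -2.28, -0.001]
wrist_force: [-2.7, -1.9, 14.2]
gripper_width: 0.478
grasp_force: 12.0
```

Bar resting on the step. Draw it back under the lip.

{"fn": "drive_tool", "kwargs": {"moves": [[0, 0, 0, -2, 0, -2, 0.4], [0, 0, 0, -5, 0, -2, 0.4], [0, 0, 0, -8, 0, -2, 0.4], [0, 0, 0, -11, 0, -2, 0.4], [0, 0, 0, -13, 0, -2, 0.4], [0, 0, 0, -13, 0, -2, 0.4]]}}

```text
time_s: 19.45
eef_pos: [0.5039, 0.2105, 0.0696]
ee_rot: [-2.162, -2.276, -0.006]
wrist_force: [-1.6, 14.0, -0.1]
gripper_width: 0.475
grasp_force: 12.0
```

{"fn": "drive_tool", "kwargs": {"moves": [[0, 0, 0, 1, 0, -1, 0.4], [0, 0, 0, 1, 0, -3, 0.4], [0, 0, 0, 1, 0, -5, 0.4], [0, 0, 0, 1, 0, -5, 0.4]]}}

```text
time_s: 19.85
eef_pos: [0.5036, 0.2107, 0.0741]
ee_rot: [-2.161, -2.277, -0.004]
wrist_force: [-0.4, 9.2, -6.5]
gripper_width: 0.473
grasp_force: 12.0
```

{"fn": "drive_tool", "kwargs": {"moves": [[0, 0, 0, 0, 0, 2, 0.4], [0, 0, 0, 0, 0, 5, 0.4], [0, 0, 0, 0, 0, 5, 0.4], [0, 0, 0, 0, 0, 5, 0.4]]}}

```text
time_s: 20.25
eef_pos: [0.5038, 0.2102, 0.0692]
ee_rot: [-2.162, -2.278, -0.003]
wrist_force: [0.1, 6.7, -2.4]
gripper_width: 0.474
grasp_force: 12.0
```

Run:
```python
from h import *
s=arm.read_state();im=arm.grab_frame("wrist");d=arm.grab_frame("side");sc=arm.grab_frame("scene")
cv2.imwrite("pics/wr13.png",im);cv2.imwrite("pics/side13.png",d);cv2.imwrite("pics/scene13.png",sc)
np.save("w13.npy",np.r_[s['eef_pos'],s['ee_rot']]);print(s['eef_pos'],s['wrist_force'])
# predicted lever tips for various theta, in side/scene px
from fit import Hw
q=[.5077,.1705,np.radians(93.05)]
for n,im in(("side",d),("scene",sc)):
    g=cv2.cvtColor(im,6).astype(int)
    for th in(-.4,0,.2,.4,.6):
        a=Hw(q,[[-.05-.058*np.sin(th),0,.056+.058*np.cos(th)]]);print(n,th,a.round(4),proj(n,a).round(1))
```

```text
[0.50377575 0.21018001 0.06916001] [ 0.12943575  6.73143239 -2.39225049]
side -0.4 [[0.5092 0.1431 0.1094]] [[313.3 274.7]]
side 0 [[0.5104 0.1206 0.114 ]] [[313.3 266.4]]
side 0.2 [[0.511  0.1091 0.1128]] [[313.3 263.2]]
side 0.4 [[0.5116 0.098  0.1094]] [[313.2 260.7]]
side 0.6 [[0.5121 0.0879 0.1039]] [[313.1 259.1]]
scene -0.4 [[0.5092 0.1431 0.1094]] [[315.3 142.1]]
scene 0 [[0.5104 0.1206 0.114 ]] [[310.9 145. ]]
scene 0.2 [[0.511  0.1091 0.1128]] [[308.5 147.5]]
scene 0.4 [[0.5116 0.098  0.1094]] [[306.1 150.7]]
scene 0.6 [[0.5121 0.0879 0.1039]] [[303.9 154.4]]
```

The bar stays trapped when pulled up, so it is under the lip. Release, rise, and close the fingers beside the lever.

{"fn": "drive_tool", "kwargs": {"moves": [[0, 0, 0, 1, 0, 0, 0.65], [0, 0, 0, 1, 0, 0, 0.65], [0, 0, 0, 1, 0, 0, 0.65], [0, 0, 0, 1, 0, -15, 0.65], [0, 0, 0, 1, 0, -45, 0.65], [0, 0, 0, 1, 0, -75, 0.4], [0, 0, 0, -20, 0, -75, 0], [0, 0, 0, -55, 0, -75, 0]]}}

```text
time_s: 21.2
eef_pos: [0.5073, 0.1546, 0.1454]
ee_rot: [2.158, 2.281, 0.004]
wrist_force: [0.6, -0.8, 0.3]
gripper_width: 0.414
grasp_force: 0.0
```

{"fn": "drive_tool", "kwargs": {"moves": [[0, 0, 0, 0, 0, 0, 0], [0, 0, 0, 0, 0, 0, 0], [0, 0, 0, 0, 0, 0, 0], [0, 0, 0, 0, 0, 0, 0]]}}

```text
time_s: 21.6
eef_pos: [0.5065, 0.1546, 0.1441]
ee_rot: [-2.161, -2.28, -0.0]
wrist_force: [0.6, 0.1, -0.6]
gripper_width: 0.061
grasp_force: 0.0
```

Run:
```python
from h import *
from fit import Hw
s=arm.read_state();im=arm.grab_frame("wrist");d=arm.grab_frame("side");sc=arm.grab_frame("scene")
cv2.imwrite("pics/wr14.png",im);cv2.imwrite("pics/side14.png",d);cv2.imwrite("pics/scene14.png",sc)
p=(s['eef_pos'],s['ee_rot']);np.save("w14.npy",np.r_[p]);print(s['time_s'],p[0],s['wrist_force'],s['gripper_width'])
q=[.5062,.1705,np.radians(93.05)]
B=Hw(q,[[.038,.022,.067],[.038,-.022,.067]]);print("bar ends exp side/scene/wrist",proj("side",B),proj("scene",B),proj("wrist",B,p))
# bar: bright discs in scene? dump small patches around expected ends
g=cv2.cvtColor(sc,6).astype(int)
for e in proj("scene",B):
    u,v=e.round().astype(int);print(u,v);print(g[v-7:v+8,u-8:u+9])
```

```text
21.6 [0.50650286 0.154645   0.14407039] [ 0.59659149  0.06605553 -0.59603589] 0.06051157653046077
bar ends exp side/scene/wrist [[322.46232924 307.56732788]
 [304.15381498 306.98625105]] [[319.13921027 139.91183208]
 [332.65801975 145.6039358 ]] [[252.40030108 154.71609636]
 [308.59562088 154.79746669]]
319 140
[[ 46  68 103 130 132 115 103 106 120 136 148 160 166 169 168 169 170]
 [ 67 103 136 157 160 153 149 146 150 158 163 165 166 170 170 169 170]
 [103 136 159 168 168 168 166 165 166 166 169 168 168 167 168 169 171]
 [142 157 166 169 168 169 171 170 169 170 167 168 170 168 169 170 169]
 [160 167 171 168 171 170 170 171 171 169 169 168 169 169 170 171 171]
 [165 171 168 168 168 169 170 174 175 169 166 169 173 171 172 178 177]
 [170 170 170 168 169 169 166 168 166 166 166 173 177 175 176 185 189]
 [169 170 168 169 169 168 162 156 155 161 163 167 174 178 181 184 190]
 [169 169 168 169 168 169 162 156 153 150 142 142 157 168 177 180 184]
 [167 168 168 167 169 170 169 164 152 138 119 114 128 144 157 170 170]
 [164 166 166 169 168 170 168 160 149 136 117 104 107 115 126 136 138]
 [156 
[... 652 characters left out ...]
111 127 152 167 160 143 144 163 168 169 169 170 171 170 172]
 [101  99 107 127 150 155 144 129 144 164 168 169 169 171 172 172 173]
 [115 113 126 144 147 137 122 126 151 166 169 171 169 170 170 170 170]
 [131 140 148 148 135 120 117 136 158 166 168 167 169 170 169 170 170]
 [138 153 151 133 114 121 133 147 156 157 159 163 166 167 167 168 167]
 [149 149 131 107  99 121 140 144 149 150 152 157 158 162 161 163 163]
 [149 130 111  96  92 103 115 126 139 149 151 152 153 153 157 157 155]
 [135 118 114 106 100 106 110 124 145 151 152 153 151 153 155 153 152]
 [117 122 119 113 124 132 137 143 149 150 151 153 153 155 152 152 151]
 [103 111 111 121 136 143 149 151 151 152 152 150 151 150 151 151 151]]
```

{"fn": "drive_tool", "kwargs": {"moves": [[0, 0, 0, 0, 0, 20, 0], [0, 0, 0, 0, 0, 37, 0], [0, 0, 0, -15, 0, 37, 0], [0, 0, 0, -28, 0, 37, 0], [0, 0, 0, -36, 0, 37, 0], [0, 0, 0, -42, 0, 39, 0], [0, 0, 0, -47, 0, 41, 0], [0, 0, 0, -47, 0, 41, 0]]}}

```text
time_s: 22.55
eef_pos: [0.5096, 0.1066, 0.1035]
ee_rot: [2.162, 2.279, 0.002]
wrist_force: [-0.2, 0.7, 0.0]
gripper_width: 0.008
grasp_force: 0.3
```

{"fn": "drive_tool", "kwargs": {"moves": [[0, 0, 0, -4, 0, 3, 0], [0, 0, 0, -8, 0, 6, 0], [0, 0, 0, -11, 0, 9, 0], [0, 0, 0, -13.5, 0, 12.5, 0], [0, 0, 0, -15.5, 0, 16, 0], [0, 0, 0, -15.5, 0, 16, 0]]}}

```text
time_s: 23.15
eef_pos: [0.5103, 0.0912, 0.0872]
ee_rot: [2.16, 2.28, 0.0]
wrist_force: [0.3, 0.1, 2.9]
gripper_width: 0.003
grasp_force: 1.1
```

{"fn": "drive_tool", "kwargs": {"moves": [[0, 0, 0, -2.5, 0, 4, 0], [0, 0, 0, -4, 0, 8, 0], [0, 0, 0, -5, 0, 12, 0], [0, 0, 0, -6, 0, 16, 0], [0, 0, 0, -6, 0, 16, 0]]}}

```text
time_s: 23.65
eef_pos: [0.5098, 0.0854, 0.0705]
ee_rot: [-2.161, -2.279, 0.001]
wrist_force: [-0.3, 0.4, -1.0]
gripper_width: 0.004
grasp_force: 0.0
```

{"fn": "drive_tool", "kwargs": {"moves": [[0, 0, 0, 0, 0, 2, 0], [0, 0, 0, 0, 0, 4, 0], [0, 0, 0, 0, 0, 6, 0], [0, 0, 0, 0, 0, 6, 0]]}}

```text
time_s: 24.05
eef_pos: [0.51, 0.0854, 0.0669]
ee_rot: [-2.161, -2.28, 0.001]
wrist_force: [-7.8, -3.3, 27.6]
gripper_width: 0.003
grasp_force: 14.3
```

Lever stopped flat: tip at z ≈ 0.059, with 28 N against the stop. I withdraw and check the hook numerically.

{"fn": "drive_tool", "kwargs": {"moves": [[0, 0, 0, 0, 0, -15, 0], [0, 0, 0, 0, 0, -55, 0], [0, 0, 0, 0, 0, -100, 0], [0, 0, 0, 35, 0, -120, 0], [0, 0, 0, 70, 0, -120, 0], [0, 0, 0, 70, 0, -120, 0], [0, 0, 0, 70, 0, -120, 0]]}}

```text
time_s: 24.75
eef_pos: [0.5058, 0.1557, 0.1847]
ee_rot: [-2.159, -2.282, 0.002]
wrist_force: [-1.5, -0.4, -0.4]
gripper_width: 0.003
grasp_force: 0.0
```

Run:
```python
from h import *
from fit import Hw
s=arm.read_state();im=arm.grab_frame("wrist");cv2.imwrite("pics/wr15.png",im)
d=arm.grab_frame("side");sc=arm.grab_frame("scene");cv2.imwrite("pics/side15.png",d);cv2.imwrite("pics/scene15.png",sc)
p=(s['eef_pos'],s['ee_rot']);np.save("w15.npy",np.r_[p]);print(s['time_s'],p[0],s['wrist_force'])
q=[.5062,.1705,np.radians(93.05)]
N={"bar":[.038,0,.067],"bar+":[.038,.022,.067],"bar-":[.038,-.022,.067],"pivot":[-.05,0,.056],"pin":[-.0655,0,.052],"tip":[-.108,0,.056],"raised(e=1.2)":[-.0655+.035,0,.052+.091]}
for k,v in N.items():
    w=Hw(q,[v]);print(k,proj("wrist",w,p)[0].round(),proj("side",w)[0].round(),proj("scene",w)[0].round())
g=cv2.cvtColor(im,6)
ch=" .:-=+*#%@"
u0,u1,v0,v1=225,345,100,290
for r in range(v0,v1,3):
    print(f"{r:3d}",''.join(ch[min(9,int(x)*10//256)] for x in g[r,u0:u1:1][::1]))
```

```text
24.75 [0.5058011  0.15569866 0.18471752] [-1.47673847 -0.39724156 -0.3844347 ]
bar [281. 153.] [313. 307.] [326. 143.]
bar+ [257. 152.] [322. 308.] [319. 140.]
bar- [306. 153.] [304. 307.] [333. 146.]
pivot [281. 239.] [313. 281.] [309. 162.]
pin [281. 252.] [313. 277.] [306. 166.]
tip [281. 290.] [313. 264.] [297. 173.]
raised(e=1.2) [281. 255.] [314. 265.] [315. 132.]
100 @@@@@@@@@@@@@@@@@@@@@@@@@@@@@@@@@@@@@@@@@@@@@@@@@@@%-=++========--+**%@@@@@@@@@@@@@@@@@@@@@@@@@@@@@@@@@@@@@@@@@@@@@@%%@@
103 %@@@@@@@@@@@@@@@@@@@@@@@@@@@@@@@@@@@@@@@@@@@@@@@@@@%-=+=========--=++%@@@@@@@@@@@@@@@@@@@@@@@@@@@@@@@@@@@@@@@@@@@@@@%%@@
106 %@@@@@@@@@@@@@@@@@@@@@@@@@@@@@@@@@@@@@@@@@@@@@@@@@@@-=++========--=++%@@@@@@@@@@@@@@@@@@@@@@@@@@@@@@@@@@@@@@@@@@@@@@%%@@
109 %@@@@@@@@@@@@@@@@@@@@@@@@@@@@@@@@@@@@@@@@@@@@@@@@@@@-=++========--+++%@@@@@@@@@@@@@@@@@@@@@@@@@@@@@@@@@@@@@@@@@@@@@@%%@@
112 %@@@@@@@@@@@@@@@@@@@@@@@@@@@@@@@@@@@@@@@@@@@@@@@@@@%-=+=========--++*%@@@@@@@@@@@@@@@@@@@@@@@@@@@@@@@@@@@@@@@@@@@@@@%%@@
115 %@@@@@@@@@@@@@@@@@@@@@@@@@@@@@@@@@@@@@@@@@@@@@@@@@@%-=+++=======--=+*%@@@@@@@@@@@@@@@@@@@@@@@@@@@@
[... 6572 characters left out ...]
--:...... -*= .......:-------------------------:=+++++++++++++++++++++=::..
277 ==================----------------------------:....... =#+ .......:--------------------------:-++++++++++++++++++++-:: .
280 ..........................................:---:....... =#+ .......:----............................   ....... .. .. ....
283 ..........................................:---: ...... =#+ .... . :---:........................................... .....
286 ..........................................:---. ...... =#+ ...... .:--:.................................................
289 ..........................................:--:. ...... =*-  .......:--:.................................... ............
```

The dump shows both rods running straight and low from the pin (row ~220) to the bar at row ~155. That matches the predicted keeper seat (row 153), behind the post, so the loop is hooked and drawn. Hand in.

```bash
python3 -c "
from station import arm
print(arm.finish_job())"
```

```text
the job is handed in; nothing more can be done
None
```

I closed the chamber and handed the job in at about 25 s: the cover's axle is down in both slots, the loop is hooked behind the keeper, the lever is flat, and the arm is clear. On the way down the axle caught a slot edge and the cover tilted in the grip; I re-levelled it and seated it without dropping it. I did not re-check the bottle, lens tube and screwdriver at the end, but I know of no contact with them.

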